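Find the unlatched reagent cover and push it open

TASK

One of the console's four identical reagent-bay covers is unlatched, and you can only tell by touch: press gently on the ribbed grey strips at the covers' rear, one after another, until one rocks and its front edge comes up. Then push that raised edge to the rear until the cover stands upright, and leave it so. Only touch and push with the fingertips, never pinch the cover, and leave the jar, carton, thermometer and pot where they are.

Things in the scene. Friction and masses are not known exactly. Their poses are not given: they have to be found in the camera images.
- console: Heavy cream console, fixed, 370 mm wide (y), deck 70 mm up. Origin at counter height under the covers' common axle line, mid-width; x to the rear, y left, z up. Extends 80 mm forward, 125 mm back. Four identical white covers lie flush in the deck at y = +127.5, +42.5, -42.5, -127.5 mm (1 to 4). Three are latched; one, not known beforehand, rocks. Wells under the covers are 60 mm deep.
- cover1 (a joint): Angle of cover 1 (leftmost (+y)): 0 flush, grows as its front edge rises, 1.57 upright, stop 1.7. Cover 93 x 77 x 6 mm, its axle along console y, 67 mm above the counter, 55 mm behind its front edge. If latched it is springy but stays below 0.1 when pressed; if loose, 2 to 5 N on its strip rocks it, the strip sinking into the well, and axle friction holds it at any angle.
- cover1_strip (a point): Where to press cover 1: top middle of its ribbed grey strip, 24 mm behind the axle. It moves with the cover. Axes as the console's while the cover is flush.
- cover1_edge (a point): Middle of the front edge of cover 1, where a slick 3 mm thick blue lip runs 4 mm ahead of the face (point at half its thickness), 55 mm in front of the axle; it moves with the cover and, once raised, can be pushed to the rear (console +x) from in front with an upright finger.
- cover2 (a joint): Angle of cover 2 (second from the left): 0 flush, grows as its front edge rises, 1.57 upright, stop 1.7. Cover 93 x 77 x 6 mm, its axle along console y, 67 mm above the counter, 55 mm behind its front edge. If latched it is springy but stays below 0.1 when pressed; if loose, 2 to 5 N on its strip rocks it, the strip sinking into the well, and axle friction holds it at any angle.
- cover2_strip (a point): Where to press cover 2: top middle of its ribbed grey strip, 24 mm behind the axle. It moves with the cover. Axes as the console's while the cover is flush.
- cover2_edge (a point): Middle of the front edge of cover 2, where a slick 3 mm thick blue lip runs 4 mm ahead of the face (point at half its thickness), 55 mm in front of the axle; it moves with the cover and, once raised, can be pushed to the rear (console +x) from in front with an upright finger.
- cover3 (a joint): Angle of cover 3 (third from the left): 0 flush, grows as its front edge rises, 1.57 upright, stop 1.7. Cover 93 x 77 x 6 mm, its axle along console y, 67 mm above the counter, 55 mm behind its front edge. If latched it is springy but stays below 0.1 when pressed; if loose, 2 to 5 N on its strip rocks it, the strip sinking into the well, and axle friction holds it at any angle.
- cover3_strip (a point): Where to press cover 3: top middle of its ribbed grey strip, 24 mm behind the axle. It moves with the cover. Axes as the console's while the cover is flush.
- cover3_edge (a point): Middle of the front edge of cover 3, where a slick 3 mm thick blue lip runs 4 mm ahead of the face (point at half its thickness), 55 mm in front of the axle; it moves with the cover and, once raised, can be pushed to the rear (console +x) from in front with an upright finger.
- cover4 (a joint): Angle of cover 4 (rightmost (-y)): 0 flush, grows as its front edge rises, 1.57 upright, stop 1.7. Cover 93 x 77 x 6 mm, its axle along console y, 67 mm above the counter, 55 mm behind its front edge. If latched it is springy but stays below 0.1 when pressed; if loose, 2 to 5 N on its strip rocks it, the strip sinking into the well, and axle friction holds it at any angle.
- cover4_strip (a point): Where to press cover 4: top middle of its ribbed grey strip, 24 mm behind the axle. It moves with the cover. Axes as the console's while the cover is flush.
- cover4_edge (a point): Middle of the front edge of cover 4, where a slick 3 mm thick blue lip runs 4 mm ahead of the face (point at half its thickness), 55 mm in front of the axle; it moves with the cover and, once raised, can be pushed to the rear (console +x) from in front with an upright finger.
- jar: Amber sample jar with white cap, 44 mm across, 75 mm high, on the counter to the left of the console. Origin under its middle. Bystander.
- swabs: Small white and blue swab carton, 75 x 50 x 40 mm high, on the counter to the right of the console. Origin under its middle. Bystander.
- thermometer: White and blue digital thermometer, about 117 mm long (its x), 22 mm wide, 12 mm high, lying on the counter in front of the console. Origin under its middle. Bystander.
- pot: Small white pot with yellow cap, 34 mm across, 36 mm high, standing on the deck's rear ledge behind the covers. Origin under its middle. Bystander.

How it is judged (in metres and radians):
On the way:
1. the unlatched cover has been rocked: its front edge is up (value of joint any of cover1, cover2, cover3, cover4 above 0.2 rad), for 0.1 s.
At the end, for the whole second after the job is handed in: The unlatched cover stands open and at rest at 1.3 rad or more (upright is 1.57), the other three lie flush (below 0.1 rad), and jar, carton, thermometer and pot are upright and within 20 mm of where they were (((value of joint cover1 above 1.3 rad and velocity of joint cover1 between -0.1 and 0.1 rad/s and value of joint each of cover2, cover3, cover4 below 0.1 rad) or (value of joint cover2 above 1.3 rad and velocity of joint cover2 between -0.1 and 0.1 rad/s and value of joint each of cover1, cover3, cover4 below 0.1 rad) or (value of joint cover3 above 1.3 rad and velocity of joint cover3 between -0.1 and 0.1 rad/s and value of joint each of cover1, cover2, cover4 below 0.1 rad) or (value of joint cover4 above 1.3 rad and velocity of joint cover4 between -0.1 and 0.1 rad/s and value of joint each of cover1, cover2, cover3 below 0.1 rad)) and distance of each of jar, swabs, thermometer, pot from where it was at the start of the episode below 0.02 m and angle between each of jar, swabs, thermometer, pot's own z axis and vertical below 0.15 rad); the robot touches nothing.
It fails at once if a bystander was pushed more than 20 mm, lifted or knocked over (not (distance of jar from where it was at the start of the episode below 0.02 m) or not (distance of swabs from where it was at the start of the episode below 0.02 m) or not (distance of thermometer from where it was at the start of the episode below 0.02 m) or not (distance of pot from where it was at the start of the episode below 0.02 m) or not (angle between jar's own z axis and vertical below 0.15 rad) or not (angle between swabs's own z axis and vertical below 0.15 rad) or not (angle between thermometer's own z axis and vertical below 0.15 rad) or not (angle between pot's own z axis and vertical below 0.15 rad)).
It fails at once if a cover was pressed roughly, with more than 60 N (contact force between any of the fingers, the arm and cover1 above 60 N or contact force between any of the fingers, the arm and cover2 above 60 N or contact force between any of the fingers, the arm and cover3 above 60 N or contact force between any of the fingers, the arm and cover4 above 60 N).
It fails at once if a raised cover was pinched between the fingers (its face and its under side pressed at once) ((value of joint cover1 above 0.2 rad and contact force between the fingers and cover1_c0 above 1 N and contact force between the fingers and cover1_c1 above 1 N) or (value of joint cover2 above 0.2 rad and contact force between the fingers and cover2_c0 above 1 N and contact force between the fingers and cover2_c1 above 1 N) or (value of joint cover3 above 0.2 rad and contact force between the fingers and cover3_c0 above 1 N and contact force between the fingers and cover3_c1 above 1 N) or (value of joint cover4 above 0.2 rad and contact force between the fingers and cover4_c0 above 1 N and contact force between the fingers and cover4_c1 above 1 N)).
It also fails if it takes over 58 s, if anything falls off the work surface, if the arm or the gripper's body presses on something with over 40 N, if the wrist force passes 120 N, or if a joint passes its speed limit or range.

ROBOT

A 6-joint arm with a two-finger parallel gripper is mounted at the origin on the work surface. World frame = base frame: x ahead of the robot, y to its left, z up, the work surface at z = 0. Lengths are in mm, angles in rad, forces in N, time in s.
With the tool pointing down it reaches from about 350 to 975 mm from the base axis. Payload 7.1 kg.
Tool frame: the origin (TCP) lies between the finger pads; the fingertips stand 19 mm ahead of it and the grasp point (between the pads) is the TCP; y points along the fingers, z is the direction in which the jaws open and shut, and the axes are right-handed (so a half turn about y gives the same grasp; the last joint's range is limited). The gripper opens to 88 mm and grips with 3 to 60 N. Pads are 20 mm wide; open, the fingers measure 115 mm over their backs; the gripper's body (75 mm by 178 mm) begins 61 mm behind the grasp point.
Start: joints at [1.12, 0.423, 1.63, -0, 1.089, -0.019], TCP at [261.534, 567.631, 241.675] pointing down, gripper open.
Joint ranges: [-3, 3], [-0.9, 2.11], [0.09, 2.58], [-1.31, 4.45], [0.11, 2.69], [-2.54, 2.54]. Speed limits (rad/s): [2.39, 2.39, 3.01, 3.14, 3.14, 3.14].

INTERFACE

Orientations are given as a rotation vector (axis times angle).
In Python, from workcell import ctrl gives the robot as it stands.
- The arm moves only by the tool servo_tool, never from a script. Its argument "moves" is text: rows parted by semicolons, each of 6 numbers parted by spaces: the shift along the world's x, y, z in m, then the turn, a rotation vector about the world's x, y, z in degrees. A call has 1 to 8 rows; each row is the pose to reach, as a shift and turn from the pose commanded when the call began; what a row does not reach only later rows make up. A row lasts 1/8 s, in which the tool goes at most 62.5 mm and 10.7 degrees, less where a joint would pass 70% of its speed; a pose out of reach is approached as far as the arm can. A call with a gripper value outside its range is refused whole. "hand" is the closure in counts, from 0 (fully open) to 255 (shut), set as the call begins (left out, the last holds). The fingers move at their own pace and stop on an object; the grip force is fixed at half the most. Time passes only in rows, so rows that repeat a pose let the fingers close. It gives the time, the measured TCP pose, the force and the opening at its end, in the units of the state.
- ctrl.get_obs(): the state, without advancing time (a new reading comes with each control period).
- ctrl.get_image(name): name is "side" or "top"; returns a dict with "pixels" (384x512x3 uint8, red, green, blue), "depth" (384x512 float32, mm along the optical axis (not along the pixel's ray), 0 where there is no reading), "vertical_fov" (degrees; the focal length in pixels is half the picture's height over the tangent of half this angle, whatever the lens; pixels are square), "cx", "cy" (the principal point, pixels), "xyz" and "attitude" of the camera in the world. Camera axes: x right, y up, looking along -z (the intrinsics and any distortion apply to the point x, -y, -z); pixel columns grow to the right and rows downward; lengths in mm; the calibration is good to about 2 mm. A picture is of the moment at which its call begins.
- ctrl.close_job(): hands the job in, once; it reports no verdict.
The state is a dict: "t": time; "qpos": joint angles; "qvel": joint speeds; "joint_torque": joint torques, N m; "ee_pos": TCP position; "orientation": TCP orientation; "ft_force": force on the tool from outside, world axes, zero at the start; "moment": the same for the moment, N m; "width": finger opening in mm.
Only numpy, scipy, OpenCV 4.12 (cv2) and the standard library are available. Lean on these libraries where they do the work, as an engineer would, in place of code of your own. Each camera call takes 0.05 s, during which the arm holds its last target.

## Working session

There is one attempt and no reset: what is moved stays moved. The work goes in short steps, Python scripts to look and compute and a tool call to move; the robot and the scene stay as the last step left them, time stands still between calls to the robot, and variables do not carry over. Pictures are saved under pics/ and viewed, and the job is handed in when it is done.

Besides the shell and the picture viewer there is one more tool, called after ">>>" as name(argument=value, ...) on one line, values as JSON. servo_tool: Moves the arm, as the interface text tells. Its arguments: {"type":"object","properties":{"moves":{"type":"string"},"hand":{"type":"number"}},"required":["moves"]}

```bash
mkdir -p pics; python3 - <<'E'
from workcell import ctrl
import cv2,numpy as np
o=ctrl.get_obs();print({k:np.round(v,3) for k,v in o.items()})
for n in("side","top"):
    d=ctrl.get_image(n);cv2.imwrite(f"pics/{n}0.png",d["pixels"][:,:,::-1])
    print(n,{k:(v if k not in("pixels","depth") else v.shape) for k,v in d.items()})
E
```

```text
{'t': np.float64(0.0), 'qpos': array([ 1.12 ,  0.424,  1.631, -0.   ,  1.089, -0.019]), 'qvel': array([ 0.   , -0.   , -0.   ,  0.001, -0.001, -0.004]), 'joint_torque': array([ 1.0000e-03, -5.4463e+01, -2.7366e+01,  6.4000e-02,  2.3000e-02,
       -0.0000e+00]), 'ee_pos': array([261.322, 567.149, 240.919]), 'orientation': array([-1.546,  0.339, -0.338]), 'ft_force': array([ 0.586,  0.946, -0.827]), 'moment': array([0.012, 0.01 , 0.044]), 'width': np.float64(87.845)}
side {'pixels': (384, 512, 3), 'depth': (384, 512), 'vertical_fov': 54.43496184175203, 'cx': 259.6298510054117, 'cy': 192.2476939292259, 'xyz': array([ 252.36561376, -767.05354439,  596.21276319]), 'attitude': array([ 0.99423657, -0.18044794, -0.31193288])}
top {'pixels': (384, 512, 3), 'depth': (384, 512), 'vertical_fov': 44.16396437149074, 'cx': 266.07637731100385, 'cy': 191.859746189349, 'xyz': array([380.36586236,  11.96768662, 970.59838748]), 'attitude': array([ 0.14964821, -0.13321571, -1.5845668 ])}
```

View pics/side0.png

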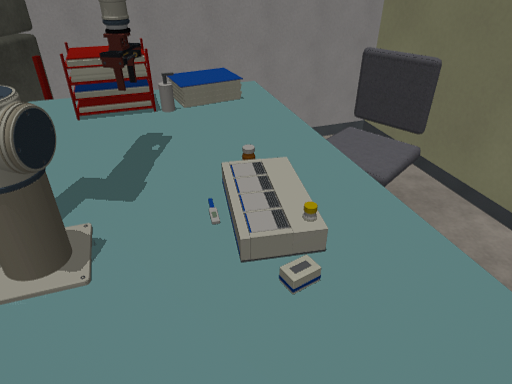

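View pics/top0.png

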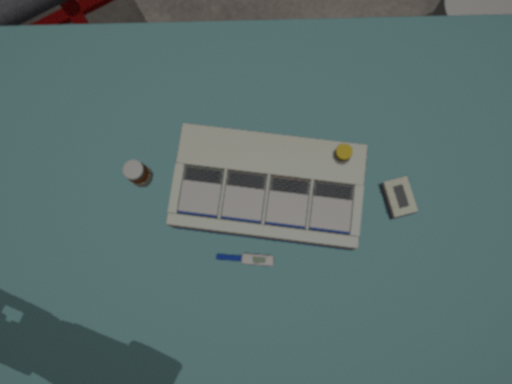

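Top view: the console's four strips run along row ~175–190 (cols 203–333), the blue lips along row ~215–232. The pot is at (344,152), the jar at (137,173), the carton at (400,197) and the thermometer at (245,259). Next I'll measure these.

```bash
cat > h.py <<'E'
import numpy as np,cv2
from scipy.spatial.transform import Rotation as R
from workcell import ctrl
def cam(d):
    f=d["pixels"].shape[0]/2/np.tan(np.radians(d["vertical_fov"]/2))
    return f,R.from_rotvec(d["attitude"]).as_matrix(),np.array(d["xyz"])
def ray(d,u,v,z):
    f,M,c=cam(d); r=M@np.array([(u-d["cx"])/f,-(v-d["cy"])/f,-1.0]); return c+r*(z-c[2])/r[2]
def dep(d,u,v):
    f,M,c=cam(d); D=float(np.median(d["depth"][int(v)-1:int(v)+2,int(u)-1:int(u)+2]));return c+M@(np.array([(u-d["cx"])/f,-(v-d["cy"])/f,-1.0])*D)
def proj(d,p):
    f,M,c=cam(d); q=M.T@(np.array(p)-c); return d["cx"]+f*q[0]/-q[2], d["cy"]-f*q[1]/-q[2]
E
python3 - <<'E'
from h import *
for n,box in(("top",(165,165,375,250)),("side",(215,150,330,260))):
    d=ctrl.get_image(n);im=d["pixels"];hsv=cv2.cvtColor(im,cv2.COLOR_RGB2HSV)
    x0,y0,x1,y1=box
    m0=np.zeros(im.shape[:2],np.uint8);m0[y0:y1,x0:x1]=1
    for nm,mk in(("strip",(hsv[...,2]<110)&(hsv[...,1]<90)),("lip",(hsv[...,1]>110)&(hsv[...,0]>108)&(hsv[...,0]<130))):
        k,l,s,c=cv2.connectedComponentsWithStats((mk&(m0>0)).astype(np.uint8))
        for i in range(1,k):
            if s[i,4]>25:
                u,v=c[i];print(n,nm,s[i],np.round(c[i],1),"plane",np.round(ray(d,u,v,70),1),"depth",np.round(dep(d,u,v),1))
d=ctrl.get_image("top")
for nm,u,v,z in(("pot",344,152,106),("jar",134,170,75),("carton",400,197,40),("therm",245,259,12)):
    print(nm,np.round(ray(d,u,v,z),1),np.round(dep(d,u,v),1))
for u,v in((183,126),(367,143),(168,225),(356,246)): print(np.round(ray(d,u,v,70),1),np.round(dep(d,u,v),1))
cv2.imwrite("pics/topcrop.png",cv2.resize(d["pixels"][110:280,110:430,::-1],None,fx=2.5,fy=2.5,interpolation=cv2.INTER_CUBIC))
E
```

```text
top strip [183 165  41  20 633] [203.2 173.7] plane [582.3 142.1  70. ] depth [582.1 141.9  71.3]
top strip [226 169  41  21 641] [246.  178.9] plane [570.3  58.5  70. ] depth [570.3  58.5  70.1]
top strip [269 175  42  20 642] [289.6 184.3] plane [558.1 -25.9  70. ] depth [558.1 -25.9  70.2]
top strip [312 180  43  20 653] [333.1 189.5] plane [ 546.  -109.6   70. ] depth [ 545.7 -109.4   71.7]
top strip [177 210  41   9  61] [196.7 215. ] plane [501.5 154.   70. ] depth [501.7 154.3  68.2]
top strip [220 216  41   8  57] [239.1 220.4] plane [489.5  72.5  70. ] depth [489.7  72.6  67.8]
top strip [264 222  42   8  57] [284.9 226.2] plane [476.7 -14.9  70. ] depth [477.  -15.   67.5]
top strip [168 225 188  25 705] [261.2 237.7] plane [455.7  30.8  70. ] depth [458.6  31.5  35. ]
top strip [308 227  42   8  54] [327.8 231.6] plane [465.  -96.1  70. ] depth [465.2 -96.4  67.3]
side strip [242 150  13   5  46] [247.8 151.4] plane [583.8 253.5  70. ] depth [586.2 260.8  66.2]
side strip [ 221  163  107   97 2215] [277.3 240.9] plane [ 506.5 -186.6   70. ] depth [ 515.5 -166.2   51.5]
sid
[... 168 characters left out ...]
 depth [568.9  56.9  69.4]
side strip [264 191  18  17 197] [272.1 199.1] plane [556.4 -28.5  70. ] depth [556.7 -27.9  69.5]
side strip [271 209  20  20 251] [280.4 218.6] plane [ 544.2 -113.    70. ] depth [ 544.7 -111.9   69.1]
side strip [302 211  15  10  66] [309.2 215.7] plane [ 614.1 -124.9   70. ] depth [ 604.3 -142.2   84.2]
pot [ 610.8 -128.3  106. ] [ 610.9 -128.4  105.7]
jar [591.4 276.2  75. ] [591.3 276.1  75.5]
carton [ 533.9 -245.8   40. ] [ 533.7 -245.5   41.2]
therm [418.4  65.2  12. ] [418.4  65.2  11.5]
[680.3 182.8  70. ] [680.3 182.8  70. ]
[ 637.8 -180.1   70. ] [ 657.8 -195.    -0. ]
[483.2 208.8  70. ] [491.3 224.3  -0.9]
[ 436.7 -148.2   70. ] [ 436.7 -148.2   69.9]
```

View pics/topcrop.png

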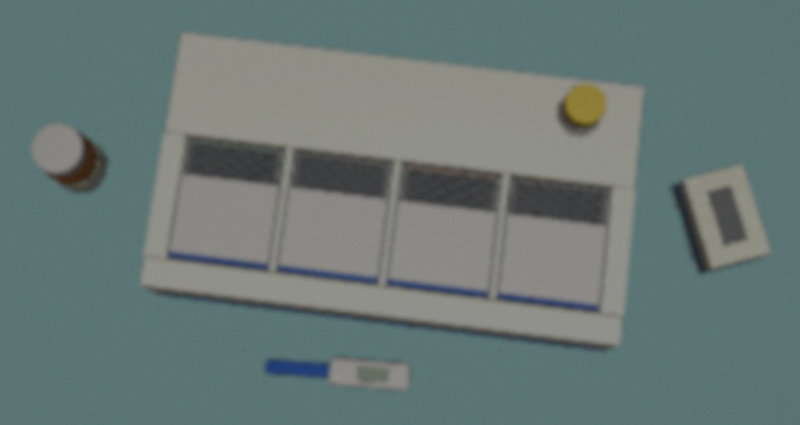

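```bash
python3 - <<'E'
from h import *
o=ctrl.get_obs();M=R.from_rotvec(o["orientation"]).as_matrix();print(np.round(M,3),o["t"],o["ee_pos"])
z=M[:,2];print("jaw yaw",np.degrees(np.arctan2(z[1],z[0])), "console y yaw",90-8.2)
# start to hover: strip 1..4
c=np.array([562,15.5]);
for y in(127.5,42.5,-42.5,-127.5):print(np.round(c+y*np.array([.143,.990]),1))
E
```

```text
[[ 0.908 -0.     0.419]
 [-0.419 -0.001  0.908]
 [-0.    -1.    -0.001]] 0.25 [261.4237071  567.42908757 241.28728542]
jaw yaw 65.25991472488877 console y yaw 81.8
[580.2 141.7]
[568.1  57.6]
[555.9 -26.6]
[ 543.8 -110.7]
```

>>> servo_tool(hand=255, moves="0.035 -0.047 0 0 0 2; 0.070 -0.094 0 0 0 4; 0.110 -0.145 0 0 0 6; 0.145 -0.195 0 0 0 8; 0.180 -0.24 0 0 0 10; 0.215 -0.287 0 0 0 12; 0.25 -0.334 0 0 0 14; 0.285 -0.381 0 0 0 16.5")

```text
t: 1.25
ee_pos: [547.5, 185.0, 241.8]
orientation: [-1.568, 0.112, -0.112]
ft_force: [-0.1, -0.0, 0.4]
width: 11.2
```

>>> servo_tool(moves="0.034 -0.045 -0.03 0 0 0; 0.034 -0.045 -0.08 0 0 0; 0.034 -0.045 -0.115 0 0 0; 0.034 -0.045 -0.135 0 0 0; 0.034 -0.045 -0.135 0 0 0")

```text
t: 1.88
ee_pos: [579.8, 141.6, 105.6]
orientation: [-1.569, 0.115, -0.111]
ft_force: [0.0, 0.3, 0.3]
width: 0.3
```

```bash
python3 - <<'E'
from h import *
d=ctrl.get_image("top");a=cv2.resize(d["pixels"][110:260,150:390,::-1],None,fx=2.5,fy=2.5,interpolation=cv2.INTER_CUBIC)
e=ctrl.get_image("side");b=cv2.resize(e["pixels"][90:270,180:360,::-1],None,fx=2.08,fy=2.08,interpolation=cv2.INTER_CUBIC)[:375]
cv2.imwrite("pics/h1t.png",a);cv2.imwrite("pics/h1s.png",b)
print(ctrl.get_obs()["ee_pos"],ctrl.get_obs()["ft_force"])
E
```

```text
[581.29390543 142.05792751 107.71635642] [-0.19982949 -0.12734586  0.0673259 ]
```

View pics/h1t.png

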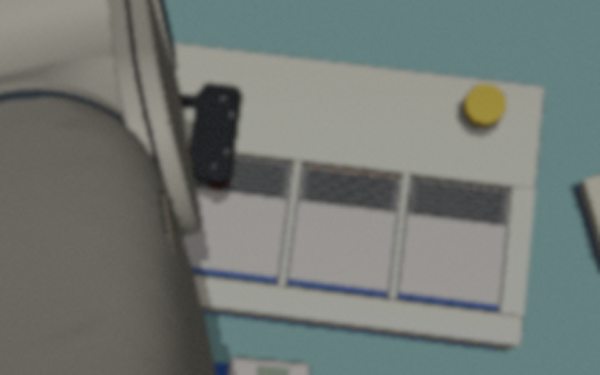

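View pics/h1s.png

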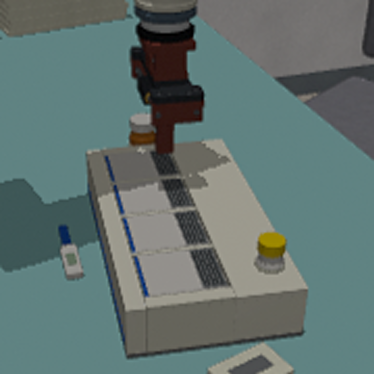

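The fingertip hovers over strip 1: top crop (215,165), side crop (163,150). Now I'll press gently.

>>> servo_tool(moves="0 0 -0.010 0 0 0; 0 0 -0.014 0 0 0; 0 0 -0.016 0 0 0; 0 0 -0.017 0 0 0; 0 0 -0.018 0 0 0")

```text
t: 2.6
ee_pos: [580.7, 141.6, 89.0]
orientation: [-1.568, 0.113, -0.113]
ft_force: [-3.4, -0.2, 7.9]
width: 0.3
```

>>> servo_tool(moves="0 0 -0.001 0 0 0;0 0 -0.001 0 0 0")

```text
t: 2.85
ee_pos: [580.7, 141.6, 88.8]
orientation: [-1.568, 0.113, -0.113]
ft_force: [-2.9, -0.4, 9.5]
width: 0.6
```

>>> servo_tool(moves="0 0 -0.001 0 0 0;0 0 -0.001 0 0 0")

```text
t: 3.1
ee_pos: [580.8, 141.7, 88.6]
orientation: [-1.568, 0.112, -0.113]
ft_force: [-5.2, -1.4, 17.2]
width: 0.3
```

Force reached 17 N with hardly any travel, so cover 1 is latched. On to strip 2.

>>> servo_tool(moves="0 0 0.010 0 0 0; -0.006 -0.042 0.015 0 0 0; -0.012 -0.084 0.015 0 0 0; -0.012 -0.084 0.008 0 0 0; -0.012 -0.084 0.005 0 0 0; -0.012 -0.084 0.004 0 0 0; -0.012 -0.084 0.003 0 0 0; -0.012 -0.084 0.002 0 0 0")

```text
t: 4.1
ee_pos: [568.8, 58.4, 88.8]
orientation: [-1.568, 0.112, -0.113]
ft_force: [0.1, 1.5, 3.2]
width: 0.5
```

>>> servo_tool(moves="0 0 -0.001 0 0 0;0 0 -0.001 0 0 0")

```text
t: 4.35
ee_pos: [568.9, 57.8, 87.9]
orientation: [-1.568, 0.112, -0.113]
ft_force: [-0.2, 2.0, 2.3]
width: 0.2
```

>>> servo_tool(moves="0 0 -0.001 0 0 0;0 0 -0.001 0 0 0")

```text
t: 4.6
ee_pos: [568.9, 57.6, 86.8]
orientation: [-1.568, 0.112, -0.114]
ft_force: [1.5, 0.8, 2.1]
width: 0.4
```

Strip 2 sinks at about 2–3 N, so this is probably the loose one. I'll keep pressing it down.

>>> servo_tool(moves="0 0 -0.001 0 0 0;0 0 -0.002 0 0 0;0 0 -0.003 0 0 0;0 0 -0.004 0 0 0")

```text
t: 5.1
ee_pos: [568.5, 57.6, 82.6]
orientation: [-1.568, 0.113, -0.113]
ft_force: [-0.7, 2.6, 3.0]
width: 0.7
```

>>> servo_tool(moves="0 0 -0.001 0 0 0;0 0 -0.002 0 0 0;0 0 -0.003 0 0 0;0 0 -0.004 0 0 0;0 0 -0.004 0 0 0")

```text
t: 5.72
ee_pos: [568.4, 57.5, 78.5]
orientation: [-1.568, 0.113, -0.113]
ft_force: [0.6, -0.4, 1.9]
width: 0.3
```

```bash
python3 - <<'E'
from h import *
e=ctrl.get_image("side");b=cv2.resize(e["pixels"][90:270,180:360,::-1],None,fx=3,fy=3,interpolation=cv2.INTER_CUBIC)
cv2.imwrite("pics/p2s.png",b)
print(ctrl.get_obs()["ee_pos"],ctrl.get_obs()["ft_force"])
E
```

```text
[568.45393726  57.52029555  78.53379066] [ 0.7673477  -1.14484506  1.08998772]
```

View pics/p2s.png

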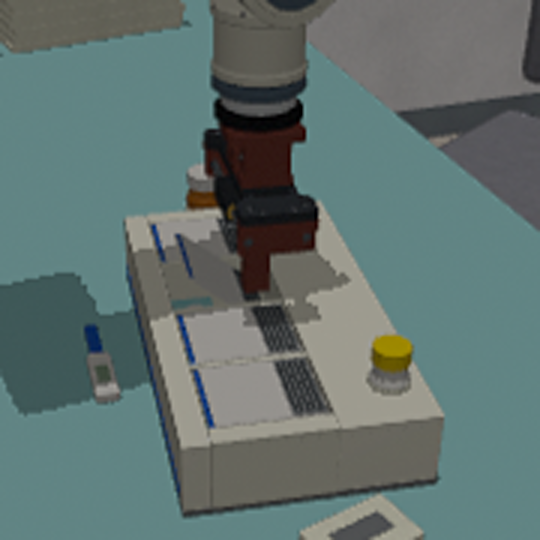

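Cover 2's blue lip is visibly raised at (183,255). I'll press a little deeper to steepen it, then withdraw.

>>> servo_tool(moves="0 0 -0.001 0 0 0;0 0 -0.002 0 0 0;0 0 -0.003 0 0 0;0 0 -0.004 0 0 0;0 0 -0.004 0 0 0")

```text
t: 6.4
ee_pos: [568.5, 57.6, 74.6]
orientation: [-1.568, 0.113, -0.113]
ft_force: [1.3, 0.2, 2.1]
width: 0.6
```

>>> servo_tool(moves="0 0 0.010 0 0 0;0 0 0.03 0 0 0;0 0 0.06 0 0 0;0 0 0.10 0 0 0;0 0 0.14 0 0 0;-0.03 0.006 0.14 0 0 0;-0.08 0.013 0.14 0 0 0;-0.13 0.02 0.14 0 0 0")

```text
t: 7.4
ee_pos: [436.7, 77.7, 214.9]
orientation: [-1.568, 0.113, -0.113]
ft_force: [-0.1, 0.1, 0.2]
width: 0.6
```

```bash
python3 - <<'E'
from h import *
e=ctrl.get_image("side");b=cv2.resize(e["pixels"][90:270,180:360,::-1],None,fx=3,fy=3,interpolation=cv2.INTER_CUBIC)
cv2.imwrite("pics/p3s.png",b)
d=ctrl.get_image("top");cv2.imwrite("pics/p3t.png",cv2.resize(d["pixels"][110:280,150:390,::-1],None,fx=2.5,fy=2.5,interpolation=cv2.INTER_CUBIC))
print(ctrl.get_obs()["ee_pos"],ctrl.get_obs()["ft_force"])
hsv=cv2.cvtColor(e["pixels"],cv2.COLOR_RGB2HSV)
m=((hsv[...,1]>110)&(hsv[...,0]>108)&(hsv[...,0]<130)).astype(np.uint8)
k,l,s,c=cv2.connectedComponentsWithStats(m)
for i in range(1,k):
    if s[i,4]>6 and 215<c[i][0]<260: print(s[i],c[i],np.round(dep(e,*c[i]),1))
E
```

```text
[432.84323597  77.61091576 214.25203135] [-1.34153524  0.02003095  0.47001481]
[231 165   4  12  15] [232.46666667 170.53333333] [504.8 157.   65.5]
[243 171   3   8   8] [244.125 174.5  ] [508.3  54.4 106.7]
[239 195   5  12  16] [240.875  200.3125] [480.4  -3.5  67.2]
[245 214   6  18  24] [247.375 222.5  ] [467.  -97.3  66.4]
```

View pics/p3s.png

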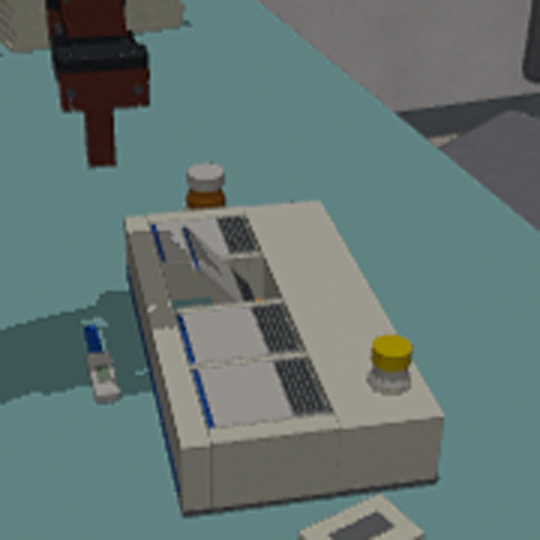

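View pics/p3t.png

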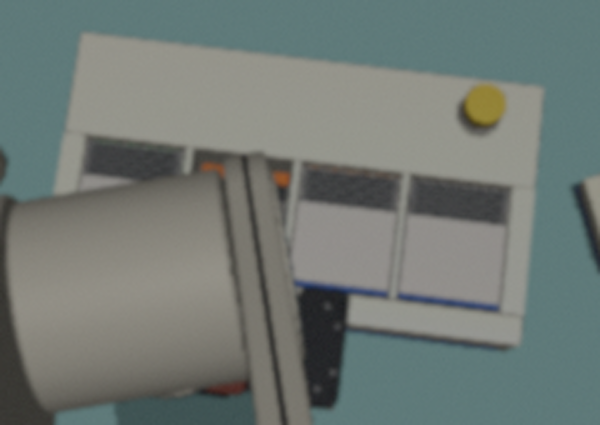

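Cover 2 stays raised: its lip is at side-crop (190,245), measured at z≈107, about 0.8 rad. I'll lower the closed fingers in front of it, then push to the rear.

>>> servo_tool(moves="0 0 -0.04 0 0 0;0 0 -0.08 0 0 0;0.01 -0.002 -0.105 0 0 0;0.03 -0.005 -0.113 0 0 0;0.044 -0.007 -0.113 0 0 0;0.047 -0.008 -0.113 0 0 0;0.047 -0.008 -0.113 0 0 0")

```text
t: 8.38
ee_pos: [485.7, 69.6, 102.2]
orientation: [-1.568, 0.113, -0.114]
ft_force: [-0.4, -0.3, -0.1]
width: 0.4
```

```bash
python3 - <<'E'
from h import *
e=ctrl.get_image("side");b=cv2.resize(e["pixels"][90:270,180:360,::-1],None,fx=3,fy=3,interpolation=cv2.INTER_CUBIC)
cv2.imwrite("pics/p4s.png",b)
print(ctrl.get_obs()["ee_pos"],ctrl.get_obs()["ft_force"])
E
```

```text
[485.29129168  69.60500064 102.12093256] [-0.31819584 -0.55499012  0.27378804]
```

View pics/p4s.png

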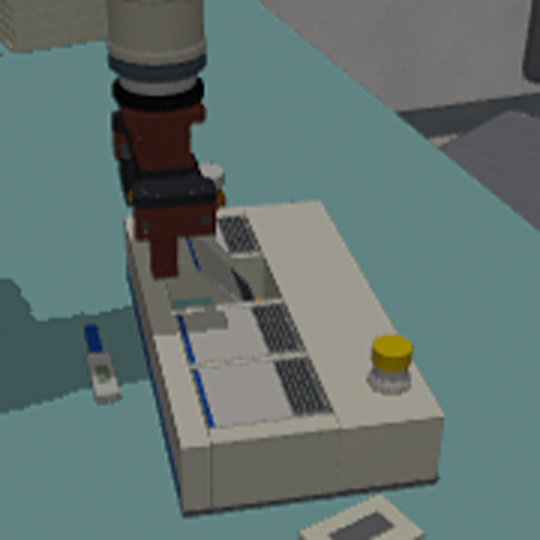

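The finger stands in front of the raised lip with its tip at crop (163,275). Pushing to the rear along console x.

>>> servo_tool(moves="0.004 -0.0006 0 0 0 0;0.008 -0.0011 0 0 0 0;0.012 -0.0017 0 0 0 0;0.016 -0.0023 0 0 0 0;0.020 -0.0028 0 0 0 0;0.024 -0.0034 0 0 0 0")

```text
t: 9.18
ee_pos: [509.9, 66.2, 101.7]
orientation: [-1.568, 0.113, -0.113]
ft_force: [-0.2, 0.7, 0.9]
width: 0.4
```

>>> servo_tool(moves="0.004 -0.0006 0 0 0 0;0.007 -0.001 0 0 0 0;0.010 -0.0014 0 0 0 0;0.013 -0.0018 0 0 0 0;0.016 -0.0023 0 0 0 0;0.018 -0.0026 0 0 0 0;0.018 -0.0026 0 0 0 0")

```text
t: 10.05
ee_pos: [527.8, 63.6, 101.7]
orientation: [-1.568, 0.113, -0.113]
ft_force: [-0.4, -0.6, -1.0]
width: 0.5
```

```bash
python3 - <<'E'
from h import *
e=ctrl.get_image("side");b=cv2.resize(e["pixels"][90:270,180:360,::-1],None,fx=3,fy=3,interpolation=cv2.INTER_CUBIC)
cv2.imwrite("pics/p5s.png",b)
print(ctrl.get_obs()["ee_pos"],ctrl.get_obs()["ft_force"])
E
```

```text
[527.70192296  63.61316095 101.68709725] [ 0.037809   -0.27223844  0.02036127]
```

View pics/p5s.png

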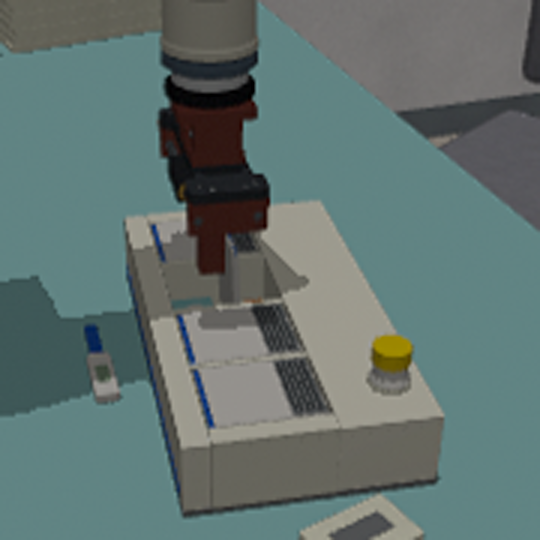

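>>> servo_tool(moves="0.002 -0.0003 0 0 0 0;0.003 -0.0004 0 0 0 0;0.003 -0.0004 0 0 0 0")

```text
t: 10.48
ee_pos: [530.2, 63.2, 101.6]
orientation: [-1.568, 0.113, -0.112]
ft_force: [-2.1, 0.8, 0.9]
width: 1.0
```

>>> servo_tool(moves="-0.005 0.001 0 0 0 0;-0.015 0.002 0 0 0 0;-0.035 0.005 0 0 0 0;-0.06 0.009 0.02 0 0 0;-0.08 0.011 0.06 0 0 0;-0.1 0.04 0.1 0 0 0;-0.12 0.08 0.13 0 0 0;-0.12 0.12 0.15 0 0 0")

```text
t: 11.48
ee_pos: [408.9, 184.0, 253.2]
orientation: [-1.567, 0.112, -0.114]
ft_force: [1.6, -0.6, -0.6]
width: 0.1
```

>>> servo_tool(moves="0 0.04 0 0 0 0;0 0.08 0 0 0 0;0 0.12 0 0 0 0;0 0.16 0 0 0 0;0 0.2 0 0 0 0;0 0.2 0 0 0 0")

```text
t: 12.22
ee_pos: [409.9, 385.1, 251.4]
orientation: [-1.567, 0.111, -0.111]
ft_force: [-0.2, -0.2, 0.0]
width: 1.0
```

```bash
python3 - <<'E'
from h import *
e=ctrl.get_image("side");b=cv2.resize(e["pixels"][90:270,180:360,::-1],None,fx=3,fy=3,interpolation=cv2.INTER_CUBIC)
cv2.imwrite("pics/p6s.png",b)
d=ctrl.get_image("top");cv2.imwrite("pics/p6t.png",cv2.resize(d["pixels"][110:280,110:430,::-1],None,fx=2.5,fy=2.5,interpolation=cv2.INTER_CUBIC))
print(ctrl.get_obs()["ee_pos"],ctrl.get_obs()["ft_force"])
for n,im in(("side",e),("top",d)):
  hsv=cv2.cvtColor(im["pixels"],cv2.COLOR_RGB2HSV)
  m=((hsv[...,1]>100)&(hsv[...,0]>106)&(hsv[...,0]<130)).astype(np.uint8)
  k,l,s,c=cv2.connectedComponentsWithStats(m)
  for i in range(1,k):
    if s[i,4]>3 and 150<c[i][0]<380 and 130<c[i][1]<270: print(n,s[i],c[i],np.round(dep(im,*c[i]),1),np.round(ray(im,*c[i],122),1))
for nm,u,v,z in(("pot",344,152,106),("jar",134,170,75),("carton",400,197,40),("therm",245,259,12)):
    print(nm,np.round(dep(d,u,v),1))
E
```

```text
[409.74347678 382.711821   251.18484401] [ 0.96656759 -0.03008039  0.63354983]
side [231 165   4  12  17] [232.41176471 170.64705882] [504.3 155.9  65.8] [477.6  58.1 122. ]
side [239 195   6  16  28] [241.67857143 202.71428571] [479.7 -12.3  65.5] [455.5 -92.6 122. ]
side [208 199   6   8  32] [210.5 202.5] [422.3 101.8   6.3] [389.  -68.6 122. ]
side [245 213   6  19  32] [247.46875 222.46875] [467.8 -95.5  65. ] [ 444.7 -167.6  122. ]
side [238 246   1   4   4] [238.  247.5] [ 435.4 -121.6   18.4] [ 402.6 -237.3  122. ]
top [179 212   7   1   7] [182. 212.] [508.3 183.   66.6] [500.5 172.5 122. ]
top [187 213  29   4  32] [200.96875 214.53125] [502.5 146.1  67.8] [495.2 138.  122. ]
top [267 223  37   5  40] [285.45  225.125] [479.  -16.   67.9] [473.1 -14.3 122. ]
top [313 229  35   5  36] [330.19444444 230.75      ] [ 466.6 -100.9   68.2] [461.5 -94.2 122. ]
top [217 254  24   7 119] [228.49579832 257.01680672] [423.   98.6   9.6] [418.   88.4 122. ]
pot [ 610.7 -128.3  106.3]
jar [591.2 276.   75.6]
carton [ 533.7 -245.5   40.9]
therm [418.4  65.1  12.6]
```

View pics/p6s.png

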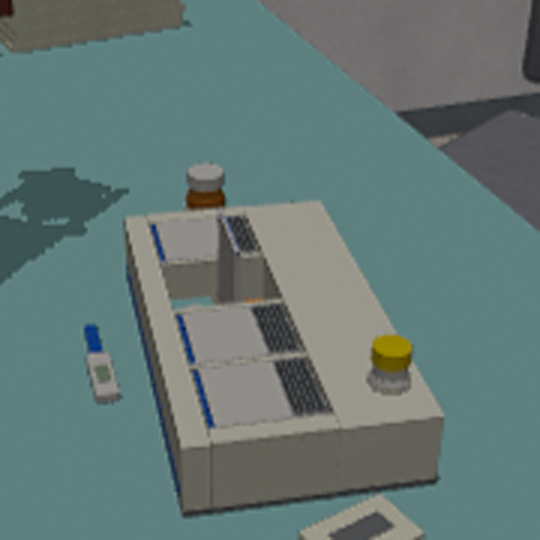

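View pics/p6t.png

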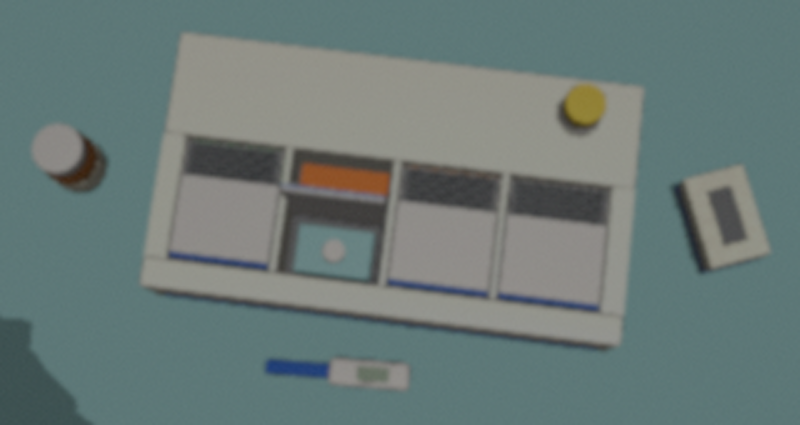

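Cover 2 stands upright: edge-on line at top crop (335,191), vertical plate at side crop (240,260). The other three are flush and the bystanders haven't moved. One numeric check of the angle before handing in.

```bash
python3 - <<'E'
from h import *
d=ctrl.get_image("top")
ax=np.array([545,60.6]);ex=np.array([.99,-.143])
im=d["pixels"];u=244
for v in range(180,194): print(v,im[v,u],np.round(dep(d,u,v),1), "cons x at z122:",np.round((ray(d,u,v,122)[:2]-ax)@ex,1))
E
```

```text
180 [143  82  40] [578.2  65.1  22.6] cons x at z122: 12.5
181 [143  81  38] [576.   65.1  23.1] cons x at z122: 10.6
182 [144  84  41] [574.   65.2  22.7] cons x at z122: 8.8
183 [142  80  38] [571.8  65.1  23.2] cons x at z122: 6.9
184 [141  86  51] [569.8  65.2  22.9] cons x at z122: 5.1
185 [131  92  80] [549.1  59.9 117.2] cons x at z122: 3.2
186 [116 103 107] [546.4  59.7 121.5] cons x at z122: 1.4
187 [117 115 120] [544.6  59.7 121.1] cons x at z122: -0.5
188 [109 107 108] [543.   59.8 119.7] cons x at z122: -2.3
189 [86 84 82] [542.6  60.3 112. ] cons x at z122: -4.2
190 [68 66 64] [542.9  61.  100.1] cons x at z122: -6.0
191 [63 63 61] [542.5  61.4  91.9] cons x at z122: -7.8
192 [63 62 60] [542.6  62.1  81. ] cons x at z122: -9.7
193 [64 61 60] [542.5  62.7  70.6] cons x at z122: -11.5
```

```bash
python3 -c "
from workcell import ctrl
print(ctrl.get_obs()['t'],ctrl.close_job())"
```

```text
the job is handed in; nothing more can be done
12.375 None
```

The unlatched cover was cover 2. It now stands upright, and I handed the job in at t = 12.4 s; no verdict is reported.

- **Finding it:** Strip 1 took about 17 N with almost no travel, so it is latched. Strip 2 sank at about 2–3 N and its front edge rose to about 0.8 rad. I did not press strips 3 and 4, since the loose one was already found.
- **Opening it:** I pushed cover 2's raised lip to the rear with the closed fingertips; the force read about 2 N at the end of the push. I then backed the arm well clear.
- **Last checks:**
  - The underside of cover 2 reads the same x (about 542.5 mm) from z = 70 to 112 mm, and its top edge is at about 121 mm. That puts it at roughly 1.55 rad.
  - Covers 1, 3 and 4 look flush in both views.
  - The jar, carton, thermometer and pot measure within 1 mm of where they started.
- **Disagreement:** the two cameras differed by about 2–3 mm on the strip positions. I averaged them, and no check failed.

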